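# Put the baking pieces away in their drawer bins

## Task

Put away the washed baking pieces that stand on the dark baking sheet: the two piping nozzles, the round cutter and the little pudding mould each go into the wooden bin that already holds one of the same kind. Leave each standing flat on the bin's floor, the same way up as it stands now; set it down rather than dropping it, and do not knock over the pieces that are already in the bins.

Things in the scene. Friction and masses are not known exactly. Their poses are not given: they have to be found in the camera images.
- large_nozzle: loose plain steel piping nozzle, a cone 55 mm tall on its wide end: 36 mm wide, straight for the lowest 14 mm, then tapering to a 16 mm tip. 24 to 42 g. Origin: centre of its underside, z up along its round axis. Stands on a dark steel baking sheet (240 x 360 mm, fixed, floor 4 mm above the worktop, rim 14 mm high) right (-y) of the bins.
- small_nozzle: loose plain steel piping nozzle, a cone 43 mm tall on its wide end: 28 mm wide, straight for the lowest 14 mm, then tapering to a 9 mm tip. 18 to 31 g. Origin: centre of its underside, z up along its round axis. Stands on the sheet; the pieces' places there are shuffled.
- cutter: loose plain round steel pastry cutter: a ring open at both ends, 52 mm outside (55 mm over the bead at the top edge), 34 mm tall, wall 3 mm. 36 to 63 g. Origin: centre of its underside, z up along its round axis. Stands on the sheet, where a white kitchen timer (56 mm wide, 39 mm tall) and a glass salt shaker (41 mm wide, 73 mm tall) stand too; they are not part of the job.
- mould: loose small aluminium pudding mould, a cup with a closed bottom, mouth up: 42 mm wide at the foot, 52 mm at the mouth (55 mm over its bead), 48 mm tall. 48 to 84 g. Origin: centre of its underside, z up along its round axis. Stands on the sheet. All things there, timer and shaker too, have centres at least 85 mm apart (sideways or fore and aft).
- nozzle_bin: the fixed open bamboo bin in which a piping nozzle already stands; 180 (x) x 114 (y) x 40 mm high, walls and floor 5 mm (inside 170 x 104 mm, floor 5 mm above the worktop). Origin: centre of its underside, on the worktop; x along its length, away from the robot (within 0.1 rad), y across. The three bins look alike and stand side by side in any order, left (+y) of the sheet.
- cutter_bin: the fixed open bamboo bin in which a round cutter already stands; 180 (x) x 114 (y) x 40 mm high, walls and floor 5 mm (inside 170 x 104 mm, floor 5 mm above the worktop). Origin: centre of its underside, on the worktop; x along its length, away from the robot (within 0.1 rad), y across. One of three alike.
- mould_bin: the fixed open bamboo bin in which a pudding mould already stands; 180 (x) x 114 (y) x 40 mm high, walls and floor 5 mm (inside 170 x 104 mm, floor 5 mm above the worktop). Origin: centre of its underside, on the worktop; x along its length, away from the robot (within 0.1 rad), y across. One of three alike.
- stored_nozzle: loose steel piping nozzle, 32 mm wide at the foot and 50 mm tall, already put away: stands in the far part of its bin, about 50 mm beyond (+x of) the bin's centre. The nearer part is free. Origin: centre of its underside, z up along its round axis.
- stored_cutter: loose round cutter like the other (52 mm, 34 mm tall), already put away: stands about 50 mm beyond the centre of its bin, in the far part; the nearer part is free. Origin: centre of its underside, z up along its round axis.
- stored_mould: loose pudding mould like the other (mouth up, 52 mm, 48 mm tall), already put away: stands about 50 mm beyond the centre of its bin, in the far part; the nearer part is free. Origin: centre of its underside, z up along its round axis.
There are look-alikes about, which are no part of the job. Leave any white or yellow look-alike of the mould_bin alone.

How it is judged:
By the outcome, as a careful person would: the job done as asked, in the order asked, and still so for the second after the job is handed in, with the robot touching nothing.
It also fails if it takes over 102 s, if anything falls off the work surface, if the arm or the gripper's body presses on something with over 40 N, if the wrist force passes 120 N, or if a joint passes its speed limit or range.

## Robot

A 7-joint arm with a two-finger parallel gripper is mounted at the origin on the work surface. World frame = base frame: x ahead of the robot, y to its left, z up, the work surface at z = 0. Lengths are in m, angles in rad, forces in N, time in s.
With the tool pointing down it reaches from about 0.4 to 0.85 m from the base axis. Payload 10.4 kg.
Tool frame: the origin (TCP) lies on the centre line of the jaws, within the pads' length; the fingertips stand 11 mm ahead of it and the grasp point (between the pads) lies 8 mm behind it (tip_reach is the distance from the TCP to the fingertips, in m); z points along the fingers, y is the line along which they close (so a half turn about z gives the same grasp; the last joint's range is limited). The gripper opens to 85 mm and grips with 20 to 120 N. Pads are 22 mm wide; open, the fingers measure 114 mm over their backs; the gripper's body (76 mm by 85 mm) begins 54 mm behind the grasp point. The pads swing forward as they close: fully open they stand 13 mm farther back than shut.
Start: joints at [1.132, 0.332, -0.065, 1.46, 0.022, 1.35, -0.088], TCP at [0.252, -0.572, 0.213] pointing down, gripper open.
Joint ranges: [-2.6, 2.6], [-0.5, 2.12], [-1.47, 1.34], [0.16, 2.42], [-1.27, 4.41], [0.06, 2.06], [-2.6, 2.6]. Speed limits (rad/s): [2.22, 2.22, 2.79, 2.79, 3.14, 3.14, 3.14].

## Interface

Orientations are given as a unit quaternion [x, y, z, w].
In Python, from workcell import get_obs, camera, hand_in, tip_reach gives the robot as it stands. The module is installed in compiled form; this text tells all that it offers.
- The arm moves only by the tool move_arm, never from a script. Its argument "plan" is a list of rows, each an object with "delta_pos": the shift along the tool's x, y, z in fractions of the full range, 1 being 1 m, a list of three; "turn": the turn, a rotation vector about the tool's x, y, z in parts of the range, where 1.0 means 2 rad, a list of three; "fingers": the closure, from 0 (fully open) to 1 (shut). A call has 1 to 12 rows; each row is the pose to reach, as a shift and turn from the pose commanded when the call began, along the tool's axes at that moment; what a row does not reach only later rows make up. A row lasts 1/8 s, in which the tool goes at most 62.5 mm and 10.7 degrees, less where a joint would pass 70% of its speed; a pose out of reach is approached as far as the arm can. A shift or turn number past 1, either way, is cut back to 1. A call with a gripper value outside its range is refused whole. The fingers move at their own pace and stop on an object; "force" is the grip in N (left out, the last holds). Time passes only in rows, so rows that repeat a pose let the fingers close. It gives the time, the measured TCP pose, the force, the opening and the grip force at its end, in the units of the state.
- get_obs(): the state, without advancing time (a new reading comes with each control period).
- camera(name): name is "scene" or "top"; returns a dict with "color" (400x640x3 uint8, red, green, blue), "range_z" (400x640 float32, m along the optical axis (not along the pixel's ray), 0 where there is no reading), "fx", "fy", "cx", "cy" (pixels), "k1" (the pictures are not rectified: a ray, as slopes to the right and down, at radius r is drawn at 1 + k1 r^2 times it, then the intrinsics apply), "R" (3x3) and "t" (3): a world point X has camera coordinates R X + t. Camera axes: x right, y down, z forward; pixel columns grow to the right and rows downward; lengths in m; the calibration is good to about 2 mm. A picture is of the moment at which its call begins.
- hand_in(): hands the job in; it is judged then, once.
The state is a dict: "clock": time; "joint_pos": joint angles; "joint_velocities": joint speeds; "tau": joint torques, N m; "position": TCP position; "ee_rot": TCP orientation; "ft_force": force on the tool from outside, world axes, zero at the start; "torque": the same for the moment, N m; "grip_width": opening from 0.0 (shut) to 1.0 (fully open); "grasp_force": force on a finger pad.
Only numpy, scipy, OpenCV 4.12 (cv2) and the standard library are available. Lean on these libraries where they do the work, as an engineer would, in place of code of your own. Each camera call takes 0.05 s, during which the arm holds its last target. There are 200 camera calls.

## Working session

There is one attempt and no reset: what is moved stays moved. The work goes in short steps, Python scripts to look and compute and a tool call to move; the robot and the scene stay as the last step left them, time stands still between calls to the robot, and variables do not carry over. Pictures are saved under pics/ and viewed, at most 15 in all, crops included, and the job is handed in when it is done.

Besides the shell and the picture viewer there is one more tool, called as name(argument=value, ...) on one line, values as JSON. move_arm: Moves the arm, as the interface text tells. Its arguments: {"type":"object","properties":{"plan":{"type":"array","items":{"type":"object","properties":{"delta_pos":{"type":"array","items":{"type":"number"}},"turn":{"type":"array","items":{"type":"number"}},"fingers":{"type":"number"}}}},"force":{"type":"number"}},"required":["plan"]}

```bash
mkdir -p pics; cat > h.py <<'E'
import numpy as np, cv2
from workcell import get_obs, camera, tip_reach
from scipy.spatial.transform import Rotation as Rot
def cloud(c):
    h,w=c["range_z"].shape
    K=np.array([[c["fx"],0,c["cx"]],[0,c["fy"],c["cy"]],[0,0,1.]])
    u,v=np.meshgrid(np.arange(w),np.arange(h))
    p=np.stack([u,v],-1).reshape(-1,1,2).astype(float)
    n=undist(c,p.reshape(-1,2)).reshape(h,w,2)
    z=c["range_z"]
    P=np.dstack([n*z[...,None],z])
    return (P-np.array(c["t"]))@np.array(c["R"])
def undist(c,p):
    d=(np.asarray(p,float)-[c["cx"],c["cy"]])/[c["fx"],c["fy"]]
    n=d.copy()
    for _ in range(20): n=d/(1+c["k1"]*(n**2).sum(-1,keepdims=True))
    return n
def ray_plane(c,p,z):
    n=undist(c,p); R=np.array(c["R"]); t=np.array(c["t"])
    D=np.c_[n,np.ones(len(n))]@R; o=-R.T@t
    return o+D*((z-o[2])/D[:,2:3])
E
python3 - <<'E'
from h import *
o=get_obs(); print({k:np.round(v,3) for k,v in o.items()}, tip_reach)
for n in("scene","top"):
    c=camera(n); cv2.imwrite(f"pics/{n}0.png",c["color"][...,::-1]); np.save(f"{n}.npy",c,allow_pickle=True)
    print(n,c["fx"],c["k1"],-np.array(c["R"]).T@np.array(c["t"]),np.array(c["R"])[2])
E
```

```text
{'clock': np.float64(0.0), 'joint_pos': array([ 1.132,  0.333, -0.065,  1.461,  0.022,  1.35 , -0.089]), 'joint_velocities': array([-0.   , -0.   ,  0.   ,  0.001, -0.   , -0.   , -0.   ]), 'tau': array([ 1.0000e-03, -6.2545e+01,  4.9000e-02, -3.9160e+01,  1.6000e-02,
        1.0000e-02, -0.0000e+00]), 'position': array([ 0.252, -0.571,  0.213]), 'ee_rot': array([ 0.978,  0.206, -0.   , -0.001]), 'ft_force': array([ 0.327,  0.623, -0.361]), 'torque': array([-0.039, -0.013, -0.016]), 'grasp_force': np.float64(0.0), 'grip_width': np.float64(1.002)} 0.011
scene 392.8589668019793 -0.03197179772907347 [ 0.79985905 -0.54849717  0.74305848] [-0.38594792  0.63379041 -0.67033867]
top 428.70781398170175 -0.07431289157394518 [0.17590822 0.12210434 1.29362496] [ 0.17765016 -0.00855797 -0.98405649]
```

View pics/top0.png

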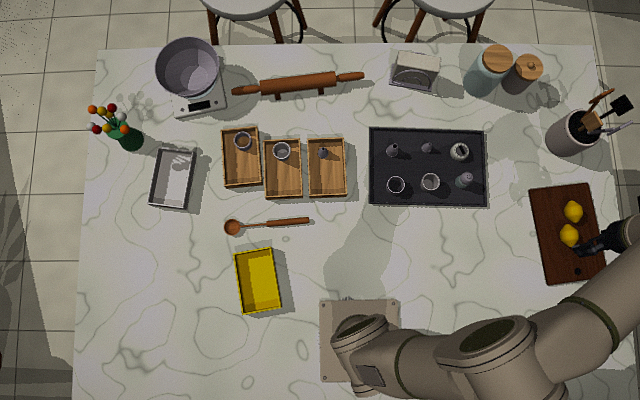

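View pics/scene0.png

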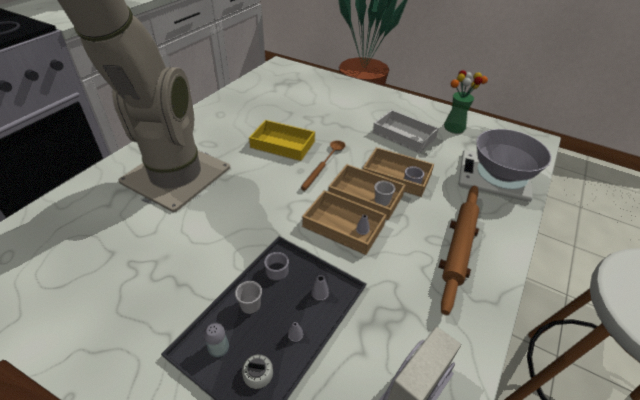

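Top view: on the sheet there are nozzles at (393,150) and (427,147), the timer at (459,152), open rings at (396,184) and (430,182), and the shaker at (465,180). The bins' contents are at (242,140), (282,150) and (323,152), the last being a nozzle. The look-alikes are the white tray at (172,178) and the yellow one at (257,281). Next I'll take a crop and measure.

```bash
python3 - <<'E'
from h import *
from scipy import ndimage as nd
for n in("top","scene"):
    c=np.load(n+".npy",allow_pickle=True).item(); P=cloud(c)
    x,y,z=P[...,0],P[...,1],P[...,2]
    if n=="top":
        im=c["color"][115:215,215:495,::-1]; cv2.imwrite("pics/crop.png",cv2.resize(im,None,fx=2.8,fy=2.8,interpolation=cv2.INTER_CUBIC))
    m=(z>0.02)&(z<.1)&(c["range_z"]>0)&(x>.35)&(x<.85)&(y<.02)&(y>-.42)
    l,k=nd.label(m)
    for i in range(1,k+1):
        q=l==i
        if q.sum()<25: continue
        v,u=np.where(q); pts=P[q]
        zt=np.percentile(pts[:,2],97); 
        print(n,i,q.sum(),(int(u.mean()),int(v.mean())),"mean",pts.mean(0).round(3),"min",pts[:,:2].min(0).round(3),"max",pts[:,:2].max(0).round(3),"ztop",zt.round(3))
    # bins by wood colour, contours of rim
    hsv=cv2.cvtColor(c["color"],cv2.COLOR_RGB2HSV)
    m=((z>0.033)&(z<.048)&(x>.35)&(x<.85)&(y>.0)&(y<.5)&(hsv[...,1]>70)).astype(np.uint8)
    m=cv2.morphologyEx(m,cv2.MORPH_CLOSE,np.ones((3,3)))
    l,k=nd.label(m)
    for i in range(1,k+1):
        q=l==i
        if q.sum()<40: continue
        v,u=np.where(q); r=cv2.minAreaRect(P[q][:,:2].astype(np.float32)*1000)
        print(n,"bin",q.sum(),(int(u.mean()),int(v.mean())),np.round(r[0]),np.round(r[1]),round(r[2],1))
    m=(z>0.015)&(z<.08)&(x>.35)&(x<.85)&(y>.0)&(y<.5)&(hsv[...,1]<60)&(c["range_z"]>0)
    l,k=nd.label(m)
    for i in range(1,k+1):
        q=l==i
        if q.sum()<25: continue
        pts=P[q]; v,u=np.where(q)
        print(n,"st",q.sum(),(int(u.mean()),int(v.mean())),pts.min(0).round(3),pts.max(0).round(3))
E
```

```text
top 3 533 (412, 75) mean [ 0.798 -0.189  0.061] min [ 0.778 -0.258] max [ 0.85  -0.129] ztop 0.098
top 5 391 (474, 82) mean [ 0.772 -0.384  0.06 ] min [ 0.745 -0.419] max [ 0.832 -0.366] ztop 0.097
top 8 150 (354, 76) mean [ 0.808 -0.009  0.038] min [ 0.795 -0.04 ] max [0.824 0.018] ztop 0.045
top 26 48 (427, 146) mean [ 0.574 -0.227  0.033] min [ 0.565 -0.239] max [ 0.587 -0.219] ztop 0.047
top 27 235 (459, 150) mean [ 0.559 -0.328  0.03 ] min [ 0.534 -0.361] max [ 0.588 -0.303] ztop 0.041
top 28 97 (392, 149) mean [ 0.564 -0.117  0.042] min [ 0.553 -0.133] max [ 0.583 -0.103] ztop 0.061
top 34 201 (464, 178) mean [ 0.462 -0.326  0.06 ] min [ 0.446 -0.35 ] max [ 0.486 -0.312] ztop 0.077
top 35 164 (430, 181) mean [ 0.462 -0.227  0.042] min [ 0.432 -0.249] max [ 0.485 -0.198] ztop 0.056
top 36 110 (395, 184) mean [ 0.455 -0.122  0.034] min [ 0.429 -0.147] max [ 0.48  -0.095] ztop 0.042
top bin 53 (317, 73) [814. 114.] [98. 18.] 88.0
top bin 111 (343, 76) [502.  84.] [ 48. 654.] 79.1
top bin 44 (274, 79) [497. 165.] [642.  81.] 14.8
top bin 652 (281, 87) [535. 112.] [648. 310.] 23.9
t
[... 1172 characters left out ...]
306] ztop 0.045
scene 57 327 (396, 388) mean [ 0.789 -0.252  0.075] min [ 0.775 -0.266] max [ 0.814 -0.195] ztop 0.099
scene 65 113 (432, 389) mean [ 0.842 -0.223  0.076] min [ 0.833 -0.251] max [ 0.85  -0.173] ztop 0.099
scene bin 1678 (368, 193) [583. -86.] [270. 986.] 9.8
scene bin 143 (472, 194) [767. 334.] [24. 93.] 10.5
scene bin 604 (454, 261) [ 805. -130.] [ 59. 835.] 3.3
scene st 178 (411, 142) [0.485 0.484 0.015] [0.57  0.5   0.043]
scene st 1100 (484, 177) [0.699 0.395 0.015] [0.85 0.5  0.08]
scene st 223 (414, 173) [0.574 0.311 0.015] [0.626 0.402 0.044]
scene st 395 (383, 191) [0.52  0.19  0.015] [0.586 0.273 0.058]
scene st 152 (362, 224) [0.551 0.078 0.015] [0.577 0.134 0.057]
```

View pics/crop.png

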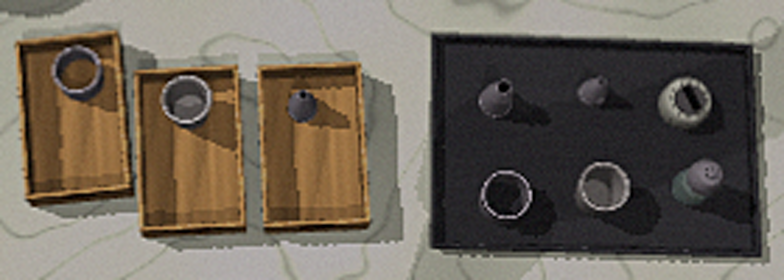

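The crop shows the bins from left to right holding a cutter (75,70), a mould (187,100) and a nozzle (302,105). On the sheet are the large nozzle (495,98), small nozzle (592,92), cutter, i.e. the dark open ring (505,195), and mould, with a light bottom (603,187). The heights agree with this. Next I'll fit the axes and bin outlines.

```bash
python3 - <<'E'
from h import *
from scipy.optimize import least_squares
C={n:np.load(n+".npy",allow_pickle=True).item() for n in("top","scene")}
Pc={n:cloud(C[n]) for n in C}
prof={"large":([0,14,55],[18,18,8]),"small":([0,14,43],[14,14,4.5]),"cutter":([0,34],[26,26.5]),"mould":([0,48],[21,26.5]),"st_noz":([0,14,50],[16,16,7]),"st_cut":([0,34],[26,26.5]),"st_mould":([0,48],[21,26.5])}
g={"large":(.567,-.123,4),"small":(.576,-.231,4),"cutter":(.453,-.122,4),"mould":(.458,-.225,4),"st_noz":(.562,.1,5),"st_cut":(.603,.343,5),"st_mould":(.565,.22,5)}
for k,(x0,y0,z0) in g.items():
    for sel in(["top"],["scene"],["top","scene"]):
        pts=np.vstack([Pc[s].reshape(-1,3) for s in sel])*1000
        d=np.hypot(pts[:,0]-x0*1000,pts[:,1]-y0*1000); p=pts[(d<34)&(pts[:,2]>z0+9)&(pts[:,2]<z0+60)]
        if k in("cutter","mould","st_cut","st_mould"): p=p[p[:,2]>z0+prof[k][0][-1]-6]
        f=lambda c:np.hypot(p[:,0]-c[0],p[:,1]-c[1])-np.interp(p[:,2]-z0,*prof[k])
        r=least_squares(f,[x0*1000,y0*1000],loss="soft_l1",f_scale=2)
        print(k,sel,len(p),r.x.round(1),"res",np.median(abs(f(r.x))).round(1),"zmax",np.percentile(p[:,2],98).round(1))
for n in C:
    P=Pc[n]*1000; hsv=cv2.cvtColor(C[n]["color"],cv2.COLOR_RGB2HSV)
    for k,a,b in(("noz",515,86),("mould",512,206),("cut",545,330)):
        m=(abs(P[...,0]-a)<105)&(abs(P[...,1]-b)<64)&(P[...,2]>34)&(P[...,2]<47)&(hsv[...,1]>70)
        r=cv2.minAreaRect(P[m][:,:2].astype(np.float32)); print(n,k,m.sum(),np.round(r[0]),np.round(r[1]),round(r[2],1))
E
```

```text
large ['top'] 107 [ 569.6 -120.4] res 0.8 zmax 60.8
large ['scene'] 284 [ 565.3 -122.3] res 0.6 zmax 62.5
large ['top', 'scene'] 391 [ 566.2 -121.9] res 1.1 zmax 62.4
small ['top'] 60 [ 578.  -231.8] res 0.8 zmax 47.3
small ['scene'] 185 [ 575.6 -231.4] res 0.6 zmax 48.8
small ['top', 'scene'] 245 [ 576.1 -231.5] res 0.7 zmax 48.8
cutter ['top'] 77 [ 453.9 -121.1] res 1.3 zmax 42.9
cutter ['scene'] 178 [ 453.4 -123.9] res 2.3 zmax 42.4
cutter ['top', 'scene'] 255 [ 453.8 -122.7] res 2.0 zmax 42.4
mould ['top'] 77 [ 458.6 -223.9] res 1.7 zmax 57.0
mould ['scene'] 215 [ 458.  -226.6] res 1.8 zmax 56.7
mould ['top', 'scene'] 292 [ 458.2 -225.9] res 1.8 zmax 56.8
st_noz ['top'] 85 [565.9  96.5] res 1.0 zmax 58.2
st_noz ['scene'] 161 [560.7  94. ] res 0.8 zmax 56.4
st_noz ['top', 'scene'] 246 [562.1  94.6] res 1.4 zmax 56.7
st_cut ['top'] 80 [602.9 342.6] res 2.1 zmax 44.6
st_cut ['scene'] 107 [599.6 338. ] res 1.5 zmax 43.5
st_cut ['top', 'scene'] 187 [601.2 339.3] res 2.1 zmax 43.6
st_mould ['top'] 84 [561.3 221.7] res 1.6 zmax 58.7
st_mould ['scene'] 126 [559.9 216.6] res 1.8 zmax 57.0
st_mould ['top', 'scene'] 210 [560.8 218.5] res 1.7 zmax 58.0
top noz 314 [515.  86.] [181. 114.] 1.7
top mould 252 [513. 205.] [184. 126.] 0.4
top cut 341 [544. 330.] [127. 204.] 89.9
scene noz 567 [512.  82.] [179. 117.] 1.5
scene mould 407 [511. 206.] [181. 128.] 0.2
scene cut 439 [542. 330.] [204. 128.] 0.0
```

Careful with the scale: turns go in shares of 2 rad. That gives: -0.37 rad / 2 = -0.185.

move_arm(plan=[{"delta_pos": [0, 0, 0], "turn": [0, 0, -0.09], "fingers": 0.0}, {"delta_pos": [0, 0, 0], "turn": [0, 0, -0.185], "fingers": 0.2}, {"delta_pos": [0, 0, 0], "turn": [0, 0, -0.185], "fingers": 0.4}, {"delta_pos": [0, 0, 0], "turn": [0, 0, -0.185], "fingers": 0.4}], force=35)

```text
clock: 0.6
position: [0.2524, -0.5717, 0.2132]
ee_rot: [0.925, 0.381, 0.0, -0.0]
ft_force: [-0.7, 0.9, 0.3]
grip_width: 0.604
grasp_force: 0.0
```

move_arm(plan=[{"delta_pos": [0.541, -0.096, 0.063], "turn": [0, 0, 0], "fingers": 0.4}, {"delta_pos": [0.541, -0.096, 0.063], "turn": [0, 0, 0], "fingers": 0.4}, {"delta_pos": [0.541, -0.096, 0.063], "turn": [0, 0, 0], "fingers": 0.4}, {"delta_pos": [0.541, -0.096, 0.063], "turn": [0, 0, 0], "fingers": 0.4}, {"delta_pos": [0.541, -0.096, 0.063], "turn": [0, 0, 0], "fingers": 0.4}, {"delta_pos": [0.541, -0.096, 0.063], "turn": [0, 0, 0], "fingers": 0.4}, {"delta_pos": [0.541, -0.096, 0.063], "turn": [0, 0, 0], "fingers": 0.4}, {"delta_pos": [0.541, -0.096, 0.063], "turn": [0, 0, 0], "fingers": 0.4}, {"delta_pos": [0.541, -0.096, 0.063], "turn": [0, 0, 0], "fingers": 0.4}, {"delta_pos": [0.541, -0.096, 0.063], "turn": [0, 0, 0], "fingers": 0.4}, {"delta_pos": [0.541, -0.096, 0.063], "turn": [0, 0, 0], "fingers": 0.4}, {"delta_pos": [0.541, -0.096, 0.063], "turn": [0, 0, 0], "fingers": 0.4}])

```text
clock: 2.1
position: [0.5665, -0.1228, 0.1505]
ee_rot: [0.924, 0.381, -0.0, 0.0]
ft_force: [-0.3, -0.9, 0.6]
grip_width: 0.602
grasp_force: 0.0
```

```bash
cat >> h.py <<'E'
def plan(x,y,z):
    "delta in tool axes from the measured pose"
    o=get_obs(); R=Rot.from_quat(o["ee_rot"]); 
    print("pos",o["position"].round(4),"yaw",np.degrees(np.arctan2(*R.as_matrix()[[1,0],0])).round(2),"tilt",R.as_matrix()[:,2].round(4),"delta",R.inv().apply(np.array([x,y,z])-o["position"]).round(4))
E
python3 - <<'E'
from h import *
plan(.5665,-.1215,.06)
c=camera("scene"); P=cloud(c); o=get_obs()["position"]
d=np.hypot(P[...,0]-o[0],P[...,1]-o[1]); q=(d<.07)&(P[...,2]>.08)&(P[...,2]<.3)
pts=P[q]; print("lowest finger pts rel TCP",np.round(np.sort(pts[:,2])[:40:5]-o[2],4))
low=pts[pts[:,2]<pts[:,2].min()+.02]; print((low[:,:2]-o[:2]).min(0),(low[:,:2]-o[:2]).max(0))
cv2.imwrite("pics/s1.png",cv2.resize(c["color"][130:380,160:460,::-1],None,fx=2.4,fy=2.4))
for n,cc in(("scene",c),("top",np.load("top.npy",allow_pickle=True).item())):
  P=cloud(cc)*1000; hsv=cv2.cvtColor(cc["color"],cv2.COLOR_RGB2HSV)
  for k,a,b,w in(("mould",512,204,60),("cut",545,331,61)):
    m=(abs(P[...,0]-a)<98)&(abs(P[...,1]-b)<w)&(P[...,2]>34)&(P[...,2]<47)&(hsv[...,1]>70)
    r=cv2.minAreaRect(P[m][:,:2].astype(np.float32)); q=P[m]
    print(n,k,np.round(r[0]),np.round(r[1]),round(r[2],1)); 
    f=abs(q[:,0]-(a-30))<40; print(" hist y",np.histogram(q[f][:,1],np.arange(b-66,b+67,6)))
E
```

```text
pos [ 0.5665 -0.1228  0.1505] yaw 44.83 tilt [ 0.e+00 -8.e-04 -1.e+00] delta [ 0.001  -0.001   0.0905]
lowest finger pts rel TCP [0.0217 0.0243 0.0263 0.0282 0.0297 0.0314 0.0325 0.0332]
[-0.02820713 -0.03280243] [0.02919465 0.02446884]
scene mould [522. 211.] [160. 107.] 0.2
 hist y (array([ 0,  0,  0, 36,  9,  0,  0,  0,  0,  0,  0,  0,  0,  0,  0,  0,  0,
        0,  0,  0,  1,  0]), array([138, 144, 150, 156, 162, 168, 174, 180, 186, 192, 198, 204, 210,
       216, 222, 228, 234, 240, 246, 252, 258, 264, 270]))
scene cut [550. 331.] [184. 122.] 0.1
 hist y (array([10, 21, 27, 46,  6,  0,  0,  0,  0,  0,  0,  0,  0,  0,  0,  0,  0,
        0,  0,  0, 11,  7]), array([265, 271, 277, 283, 289, 295, 301, 307, 313, 319, 325, 331, 337,
       343, 349, 355, 361, 367, 373, 379, 385, 391, 397]))
top mould [513. 203.] [184. 119.] 0.3
 hist y (array([ 0,  0,  0,  0, 39,  0,  0,  0,  0,  0,  0,  0,  0,  0,  0,  0,  0,
        0,  0,  0,  0,  0]), array([138, 144, 150, 156, 162, 168, 174, 180, 186, 192, 198, 204, 210,
       216, 222, 228, 234, 240, 246, 252, 258, 264, 270]))
top cut [546. 330.] [121. 193.] 89.4
 hist y (array([ 0, 31, 11, 14, 29,  1,  0,  0,  0,  0,  0,  0,  0,  0,  0,  0,  0,
        0,  0,  0,  0,  2]), array([265, 271, 277, 283, 289, 295, 301, 307, 313, 319, 325, 331, 337,
       343, 349, 355, 361, 367, 373, 379, 385, 391, 397]))
```

View pics/s1.png

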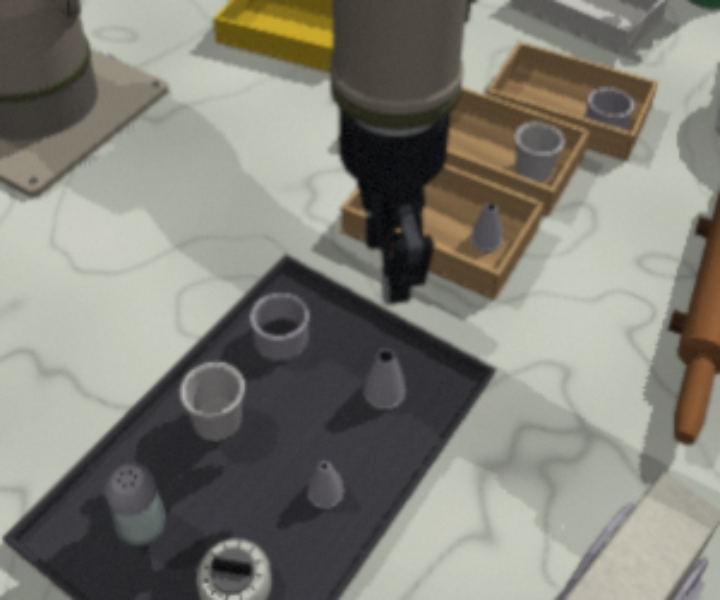

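The crop shows the gripper hovering between the large nozzle's position and the bins, with the lowest fingertip at crop (395,297), which is full-image (324.6,253.7). Everything else is unmoved. I'll measure the tip height and refit the bins with better windows.

```bash
python3 - <<'E'
from h import *
c=camera("scene"); P=cloud(c); o=get_obs()["position"]
print(P[244:256:2,322:330:2,2].round(3)); print(c["range_z"][244:256:2,322:330:2].round(3))
for off in(.018,.025,.032):
    # vertical plane through the near finger, normal = closing line
    n=undist(c,[[324.6,253]])[0]; R=np.array(c["R"]); d=R.T@np.r_[n,1]; cam=-R.T@np.array(c["t"])
    nn=np.array([.707,-.707,0]); 
    s=((o+nn*off*1.0-cam)@nn)/(d@nn); print(off,(cam+s*d-o).round(4))
for n,cc in(("scene",c),("top",np.load("top.npy",allow_pickle=True).item())):
  P=cloud(cc)*1000; hsv=cv2.cvtColor(cc["color"],cv2.COLOR_RGB2HSV)
  for k,a,b,w in(("mould",512,217,61),("cut",548,339,64)):
    m=(abs(P[...,0]-a)<100)&(abs(P[...,1]-b)<w)&(P[...,2]>34)&(P[...,2]<47)&(hsv[...,1]>70)
    m=m.astype(np.uint8)
    N,l,st,_=cv2.connectedComponentsWithStats(cv2.dilate(m,np.ones((3,3))))
    i=1+st[1:,4].argmax(); q=P[(l==i)&(m>0)]
    r=cv2.minAreaRect(q[:,:2].astype(np.float32)); print(n,k,len(q),np.round(r[0]),np.round(r[1]),round(r[2],1)) 
E
```

```text
[[0.232 0.243 0.241 0.229]
 [0.227 0.236 0.227 0.23 ]
 [0.224 0.229 0.225 0.224]
 [0.195 0.197 0.198 0.196]
 [0.19  0.193 0.192 0.192]
 [0.185 0.187 0.184 0.187]]
[[0.664 0.649 0.653 0.667]
 [0.667 0.656 0.666 0.663]
 [0.667 0.661 0.666 0.667]
 [0.701 0.699 0.698 0.7  ]
 [0.704 0.7   0.702 0.702]
 [0.707 0.704 0.709 0.705]]
0.018 [ 0.0132 -0.0122  0.014 ]
0.025 [ 0.0166 -0.0187  0.023 ]
0.032 [ 0.0201 -0.0252  0.0321]
scene mould 343 [521. 218.] [159. 122.] 1.9
scene cut 391 [551. 338.] [180. 130.] 4.5
top mould 322 [513. 220.] [182. 114.] 2.3
top cut 305 [553. 347.] [182. 112.] 5.0
```

```bash
python3 - <<'E'
from h import *
c=camera("scene"); P=cloud(c); o=get_obs()["position"]
for q in(o,o-[0,0,.011],o+[.018,-.018,0],o+[.018,-.018,-.01],o-[.018,-.018,0],o+[0,0,.008]):
    X=np.array(c["R"])@q+np.array(c["t"]); n=X[:2]/X[2]; n=n*(1+c["k1"]*(n@n)); print((n*[c["fx"],c["fy"]]+[c["cx"],c["cy"]]).round(1),X[2].round(3))
print(P[[249,250,252,254,256,258],325].round(3))
cv2.imwrite("pics/s2.png",cv2.resize(c["color"][190:300,270:390,::-1],None,fx=5,fy=5,interpolation=cv2.INTER_NEAREST))
t=camera("top");cv2.imwrite("pics/t2.png",cv2.resize(t["color"][90:220,330:500,::-1],None,fx=4,fy=4,interpolation=cv2.INTER_NEAREST))
E
```

```text
[321.8 250.4] 0.757
[321.6 254.1] 0.765
[325.1 260.8] 0.739
[324.9 264. ] 0.746
[318.6 240.6] 0.776
[321.9 247.8] 0.752
[[ 0.599 -0.17   0.225]
 [ 0.589 -0.152  0.197]
 [ 0.589 -0.151  0.191]
 [ 0.59  -0.152  0.186]
 [ 0.523 -0.025  0.   ]
 [ 0.526 -0.031  0.002]]
```

View pics/s2.png

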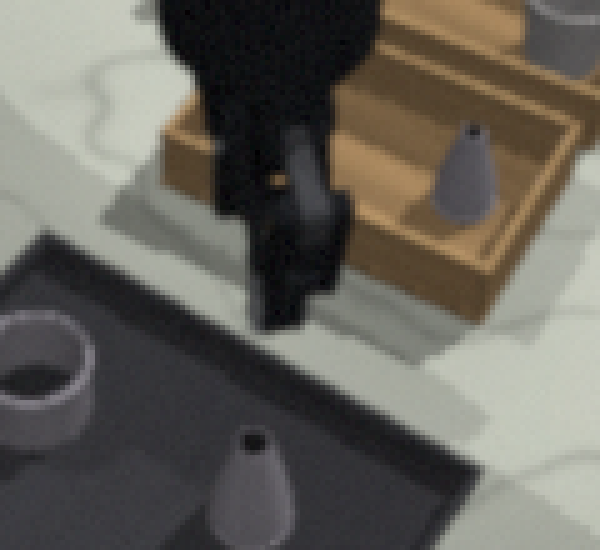

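The near fingertip is at (325,255.6), higher than the stated tip reach implies. I'll descend carefully and check against the nozzle itself.

move_arm(plan=[{"delta_pos": [0.001, -0.001, 0.04], "turn": [0, 0, 0], "fingers": 0.4}, {"delta_pos": [0.001, -0.001, 0.09], "turn": [0, 0, 0], "fingers": 0.4}, {"delta_pos": [0.001, -0.001, 0.09], "turn": [0, 0, 0], "fingers": 0.4}, {"delta_pos": [0.001, -0.001, 0.09], "turn": [0, 0, 0], "fingers": 0.4}])

```text
clock: 2.8
position: [0.568, -0.1201, 0.0623]
ee_rot: [0.924, 0.383, 0.001, 0.001]
ft_force: [1.0, -0.3, 1.3]
grip_width: 0.603
grasp_force: 0.0
```

```bash
python3 - <<'E'
from h import *
plan(.5665,-.1215,.03)
c=camera("scene"); 
cv2.imwrite("pics/s3.png",cv2.resize(c["color"][210:320,260:380,::-1],None,fx=5,fy=5,interpolation=cv2.INTER_NEAREST))
E
```

```text
pos [ 0.568  -0.1201  0.0623] yaw 45.0 tilt [ 1.9e-03 -4.0e-04 -1.0e+00] delta [-0.0021 -0.0001  0.0323]
```

View pics/s3.png

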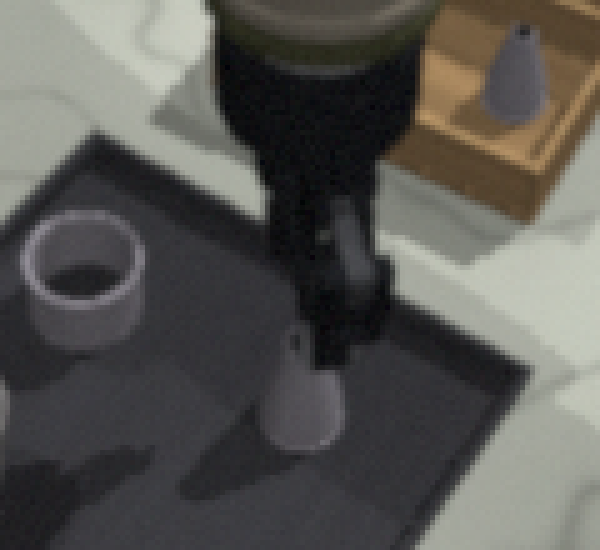

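The near fingertip, at crop (325,368), still appears above the nozzle's tip (297,338), so I'll go lower in steps.

move_arm(plan=[{"delta_pos": [-0.001, 0, 0.025], "turn": [0, 0, 0], "fingers": 0.4}, {"delta_pos": [-0.001, 0, 0.025], "turn": [0, 0, 0], "fingers": 0.4}, {"delta_pos": [-0.001, 0, 0.025], "turn": [0, 0, 0], "fingers": 0.4}, {"delta_pos": [-0.001, 0, 0.025], "turn": [0, 0, 0], "fingers": 0.4}, {"delta_pos": [-0.001, 0, 0.025], "turn": [0, 0, 0], "fingers": 0.4}])

```text
clock: 3.48
position: [0.5667, -0.1206, 0.0362]
ee_rot: [0.924, 0.383, 0.0, 0.0]
ft_force: [-0.1, 0.3, -0.9]
grip_width: 0.598
grasp_force: 0.0
```

```bash
python3 - <<'E'
from h import *
plan(.5665,-.1215,.02)
c=camera("scene"); 
a=cv2.resize(c["color"][220:320,260:380,::-1],None,fx=5,fy=5,interpolation=cv2.INTER_NEAREST)
cv2.imwrite("pics/s4.png",cv2.convertScaleAbs(a,alpha=1.8,beta=10))
E
```

```text
pos [ 0.5667 -0.1206  0.0362] yaw 45.02 tilt [ 1.1e-03 -4.0e-04 -1.0e+00] delta [-0.0008  0.0005  0.0162]
```

View pics/s4.png

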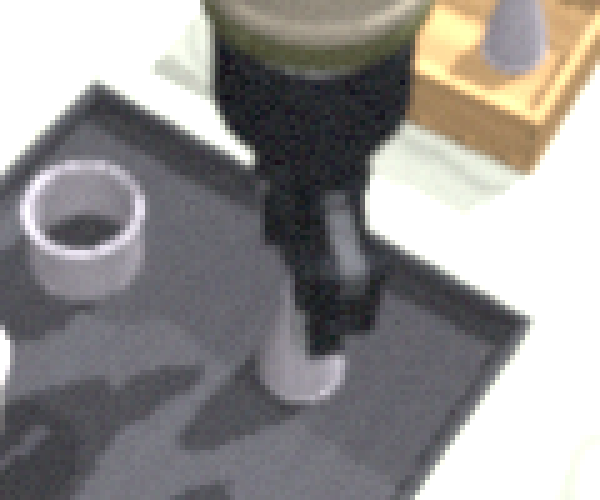

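```bash
python3 - <<'E'
from h import *
c=np.load("scene.npy",allow_pickle=True).item()
def pj(q):
    X=np.array(c["R"])@np.array(q)+np.array(c["t"]); n=X[:2]/X[2]; n=n*(1+c["k1"]*(n@n)); return (n*[c["fx"],c["fy"]]+[c["cx"],c["cy"]]).round(1)
for off in(.025,.032,.038):
    k=off*.707; print(off,[pj((.5665+k,-.1215-k,z)) for z in(.02,.03,.04,.05,.06)])
print("nozzle tip, base centre",pj((.5665,-.1215,.059)),pj((.5665,-.1215,.004)))
E
```

```text
0.025 [array([323. , 298.7]), array([323.1, 296.1]), array([323.3, 293.4]), array([323.5, 290.6]), array([323.6, 287.9])]
0.032 [array([323.8, 301.6]), array([324. , 298.9]), array([324.1, 296.2]), array([324.3, 293.5]), array([324.5, 290.7])]
0.038 [array([324.5, 304. ]), array([324.7, 301.4]), array([324.9, 298.7]), array([325., 296.]), array([325.2, 293.2])]
nozzle tip, base centre [320.6 278.2] [319.9 293.1]
```

move_arm(plan=[{"delta_pos": [-0.001, 0.0005, 0.01], "turn": [0, 0, 0], "fingers": 0.4}, {"delta_pos": [-0.001, 0.0005, 0.016], "turn": [0, 0, 0], "fingers": 0.4}, {"delta_pos": [-0.001, 0.0005, 0.016], "turn": [0, 0, 0], "fingers": 0.4}, {"delta_pos": [-0.001, 0.0005, 0.016], "turn": [0, 0, 0], "fingers": 0.5}, {"delta_pos": [-0.001, 0.0005, 0.016], "turn": [0, 0, 0], "fingers": 0.65}, {"delta_pos": [-0.001, 0.0005, 0.016], "turn": [0, 0, 0], "fingers": 0.75}, {"delta_pos": [-0.001, 0.0005, 0.016], "turn": [0, 0, 0], "fingers": 0.75}], force=20)

```text
clock: 4.4
position: [0.5661, -0.1216, 0.0198]
ee_rot: [0.924, 0.383, 0.0, 0.0]
ft_force: [-0.6, 0.1, 3.4]
grip_width: 0.278
grasp_force: 19.5
```

```bash
python3 - <<'E'
from h import *
plan(.5665,-.1215,.02); o=get_obs(); print(o["grip_width"]*85,o["grasp_force"],o["ft_force"].round(2))
c=camera("scene"); 
a=cv2.resize(c["color"][220:320,260:380,::-1],None,fx=5,fy=5,interpolation=cv2.INTER_NEAREST)
cv2.imwrite("pics/s5.png",cv2.convertScaleAbs(a,alpha=1.8,beta=10))
E
```

```text
pos [ 0.5661 -0.1216  0.0198] yaw 45.02 tilt [ 5.e-04 -3.e-04 -1.e+00] delta [ 0.0004  0.0002 -0.0002]
23.600581429023734 19.48077102773823 [-0.58  0.11  3.37]
```

View pics/s5.png

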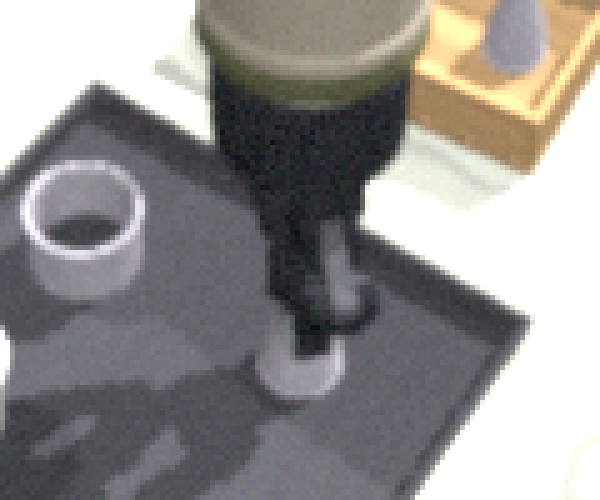

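The grip closed at 23.6 mm on the cone, so the lowest pad contact is about 39 mm above the foot (z≈0.043). With the reported z at 0.020, the tips are really about 23 mm behind the reported TCP, and the camera agrees. I'll trust these two measurements, reopen and go about 30 mm lower.

move_arm(plan=[{"delta_pos": [0, 0, 0], "turn": [0, 0, 0], "fingers": 0.45}, {"delta_pos": [0, 0, 0], "turn": [0, 0, 0], "fingers": 0.45}, {"delta_pos": [0, 0, 0], "turn": [0, 0, 0], "fingers": 0.45}, {"delta_pos": [0, 0, 0.01], "turn": [0, 0, 0], "fingers": 0.45}, {"delta_pos": [0, 0, 0.02], "turn": [0, 0, 0], "fingers": 0.45}, {"delta_pos": [0, 0, 0.03], "turn": [0, 0, 0], "fingers": 0.45}, {"delta_pos": [0, 0, 0.03], "turn": [0, 0, 0], "fingers": 0.45}, {"delta_pos": [0, 0, 0.03], "turn": [0, 0, 0], "fingers": 0.6}, {"delta_pos": [0, 0, 0.03], "turn": [0, 0, 0], "fingers": 0.7}, {"delta_pos": [0, 0, 0.03], "turn": [0, 0, 0], "fingers": 0.7}])

```text
clock: 5.7
position: [0.5661, -0.1217, -0.0103]
ee_rot: [0.924, 0.383, 0.0, 0.0]
ft_force: [-0.2, 0.3, -0.4]
grip_width: 0.406
grasp_force: 20.0
```

move_arm(plan=[{"delta_pos": [0, 0, 0], "turn": [0, 0, 0], "fingers": 0.45}, {"delta_pos": [0, 0, 0], "turn": [0, 0, 0], "fingers": 0.45}, {"delta_pos": [0, 0, 0.005], "turn": [0, 0, 0], "fingers": 0.45}, {"delta_pos": [0, 0, 0.005], "turn": [0, 0, 0], "fingers": 0.45}, {"delta_pos": [0, 0, 0.005], "turn": [0, 0, 0], "fingers": 0.7}, {"delta_pos": [0, 0, 0.005], "turn": [0, 0, 0], "fingers": 0.7}, {"delta_pos": [0, 0, 0.005], "turn": [0, 0, 0], "fingers": 0.7}], force=35)

```text
clock: 6.58
position: [0.5668, -0.1217, -0.0145]
ee_rot: [0.924, 0.383, 0.001, 0.001]
ft_force: [-0.7, 0.7, 8.3]
grip_width: 0.405
grasp_force: 39.1
```

The width is the same as before, so this is the straight part. The 8 N upward force shows the tips just touching the sheet, so tip ≈ reported z + 0.019. Lifting and carrying to the nozzle bin.

move_arm(plan=[{"delta_pos": [0, 0, -0.02], "turn": [0, 0, 0], "fingers": 0.7}, {"delta_pos": [0, 0, -0.06], "turn": [0, 0, 0], "fingers": 0.7}, {"delta_pos": [0, 0, -0.12], "turn": [0, 0, 0], "fingers": 0.7}, {"delta_pos": [0.027, -0.048, -0.12], "turn": [0, 0, 0], "fingers": 0.7}, {"delta_pos": [0.054, -0.097, -0.12], "turn": [0, 0, 0], "fingers": 0.7}, {"delta_pos": [0.081, -0.146, -0.12], "turn": [0, 0, 0], "fingers": 0.7}, {"delta_pos": [0.108, -0.194, -0.12], "turn": [0, 0, 0], "fingers": 0.7}, {"delta_pos": [0.108, -0.194, -0.12], "turn": [0, 0, 0], "fingers": 0.7}, {"delta_pos": [0.108, -0.194, -0.12], "turn": [0, 0, 0], "fingers": 0.7}])

```text
clock: 7.7
position: [0.5052, 0.0914, 0.105]
ee_rot: [0.924, 0.383, 0.0, 0.0]
ft_force: [0.4, -1.0, -0.1]
grip_width: 0.407
grasp_force: 35.3
```

```bash
python3 - <<'E'
from h import *
plan(.506,.092,-.0125); o=get_obs(); print(o["grip_width"]*85,o["grasp_force"],o["ft_force"].round(2))
c=camera("scene"); 
a=cv2.resize(c["color"][100:300,240:480,::-1],None,fx=3,fy=3,interpolation=cv2.INTER_CUBIC)
cv2.imwrite("pics/s6.png",cv2.convertScaleAbs(a,alpha=1.5,beta=10))
E
```

```text
pos [0.5052 0.0914 0.105 ] yaw 45.03 tilt [ 7.e-04 -7.e-04 -1.e+00] delta [0.001  0.     0.1175]
34.606116685058495 35.320354540221075 [ 0.37 -0.95 -0.05]
```

View pics/s6.png

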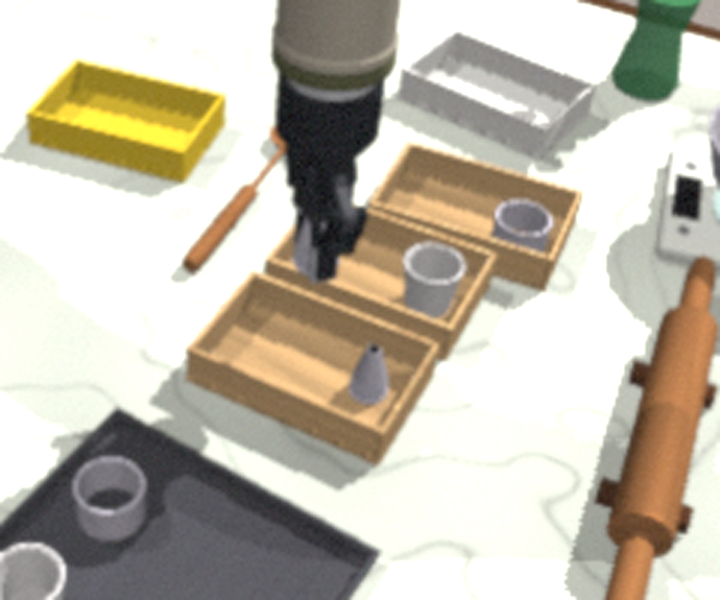

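The nozzle hangs upright in the jaws at crop (315,262), and the bins are undisturbed. Lowering it now.

move_arm(plan=[{"delta_pos": [0.001, 0, 0.05], "turn": [0, 0, 0], "fingers": 0.7}, {"delta_pos": [0.001, 0, 0.09], "turn": [0, 0, 0], "fingers": 0.7}, {"delta_pos": [0.001, 0, 0.108], "turn": [0, 0, 0], "fingers": 0.7}, {"delta_pos": [0.001, 0, 0.113], "turn": [0, 0, 0], "fingers": 0.7}, {"delta_pos": [0.001, 0, 0.116], "turn": [0, 0, 0], "fingers": 0.7}, {"delta_pos": [0.001, 0, 0.117], "turn": [0, 0, 0], "fingers": 0.7}, {"delta_pos": [0.001, 0, 0.117], "turn": [0, 0, 0], "fingers": 0.7}])

```text
clock: 8.62
position: [0.5062, 0.0927, -0.0119]
ee_rot: [0.924, 0.383, 0.001, 0.0]
ft_force: [0.2, 0.1, -0.0]
grip_width: 0.404
grasp_force: 35.3
```

move_arm(plan=[{"delta_pos": [0, 0, 0.001], "turn": [0, 0, 0], "fingers": 0.7}, {"delta_pos": [0, 0, 0.001], "turn": [0, 0, 0], "fingers": 0.7}, {"delta_pos": [0, 0, 0.001], "turn": [0, 0, 0], "fingers": 0.62}, {"delta_pos": [0, 0, 0.001], "turn": [0, 0, 0], "fingers": 0.55}, {"delta_pos": [0, 0, 0.001], "turn": [0, 0, 0], "fingers": 0.48}, {"delta_pos": [0, 0, 0.001], "turn": [0, 0, 0], "fingers": 0.48}, {"delta_pos": [0, 0, -0.03], "turn": [0, 0, 0], "fingers": 0.48}, {"delta_pos": [0, 0, -0.07], "turn": [0, 0, 0], "fingers": 0.48}, {"delta_pos": [0, 0, -0.12], "turn": [0, 0, 0], "fingers": 0.48}, {"delta_pos": [0, 0, -0.12], "turn": [0, 0, 0], "fingers": 0.48}])

```text
clock: 9.88
position: [0.5081, 0.0933, 0.1111]
ee_rot: [0.924, 0.383, 0.003, 0.001]
ft_force: [-0.3, 0.3, -0.2]
grip_width: 0.523
grasp_force: 0.0
```

```bash
python3 - <<'E'
from h import *
plan(.5765,-.2315,.08)
E
```

```text
pos [0.5081 0.0933 0.1111] yaw 45.02 tilt [ 6.7e-03  3.0e-04 -1.0e+00] delta [-0.1815  0.2778  0.0315]
```

move_arm(plan=[{"delta_pos": [-0.03, 0.046, 0], "turn": [0, 0, 0], "fingers": 0.48}, {"delta_pos": [-0.06, 0.093, 0], "turn": [0, 0, 0], "fingers": 0.48}, {"delta_pos": [-0.09, 0.139, 0], "turn": [0, 0, 0], "fingers": 0.48}, {"delta_pos": [-0.12, 0.186, 0], "turn": [0, 0, 0], "fingers": 0.48}, {"delta_pos": [-0.15, 0.232, 0.01], "turn": [0, 0, 0], "fingers": 0.48}, {"delta_pos": [-0.1795, 0.2785, 0.028], "turn": [0, 0, 0], "fingers": 0.48}, {"delta_pos": [-0.1795, 0.2785, 0.028], "turn": [0, 0, 0], "fingers": 0.48}, {"delta_pos": [-0.1795, 0.2785, 0.028], "turn": [0, 0, 0], "fingers": 0.48}, {"delta_pos": [-0.1795, 0.2785, 0.028], "turn": [0, 0, 0], "fingers": 0.48}])

```text
clock: 11.0
position: [0.5761, -0.2295, 0.0796]
ee_rot: [0.923, 0.384, 0.0, -0.0]
ft_force: [-0.1, -0.4, 0.8]
grip_width: 0.521
grasp_force: 0.0
```

```bash
python3 - <<'E'
from h import *
plan(.5765,-.2315,-.012)
c=camera("scene"); 
a=cv2.resize(c["color"][130:340,240:460,::-1],None,fx=2.7,fy=2.7,interpolation=cv2.INTER_CUBIC)
cv2.imwrite("pics/s7.png",cv2.convertScaleAbs(a,alpha=1.5,beta=10))
E
```

```text
pos [ 0.5761 -0.2295  0.0796] yaw 45.15 tilt [ 3.e-04  4.e-04 -1.e+00] delta [-0.0012  0.0017  0.0916]
```

View pics/s7.png

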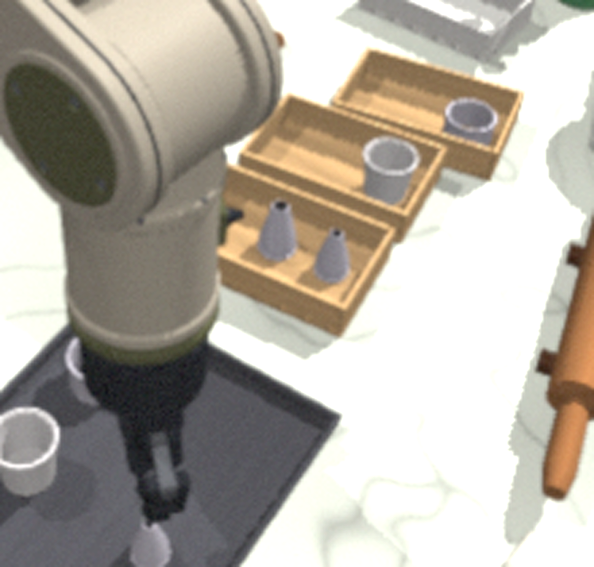

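The large nozzle stands upright at crop (278,232) in front of the stored one. The jaws are above the small nozzle at (150,545).

move_arm(plan=[{"delta_pos": [-0.001, 0.0015, 0.03], "turn": [0, 0, 0], "fingers": 0.48}, {"delta_pos": [-0.001, 0.0015, 0.06], "turn": [0, 0, 0], "fingers": 0.48}, {"delta_pos": [-0.001, 0.0015, 0.08], "turn": [0, 0, 0], "fingers": 0.48}, {"delta_pos": [-0.001, 0.0015, 0.09], "turn": [0, 0, 0], "fingers": 0.48}, {"delta_pos": [-0.001, 0.0015, 0.09], "turn": [0, 0, 0], "fingers": 0.48}, {"delta_pos": [-0.001, 0.0015, 0.09], "turn": [0, 0, 0], "fingers": 0.6}, {"delta_pos": [-0.001, 0.0015, 0.09], "turn": [0, 0, 0], "fingers": 0.8}, {"delta_pos": [-0.001, 0.0015, 0.09], "turn": [0, 0, 0], "fingers": 0.8}, {"delta_pos": [-0.001, 0.0015, 0.09], "turn": [0, 0, 0], "fingers": 0.8}])

```text
clock: 12.18
position: [0.577, -0.2332, -0.0093]
ee_rot: [0.924, 0.383, 0.001, 0.001]
ft_force: [-0.8, -0.5, 6.3]
grip_width: 0.302
grasp_force: 34.6
```

```bash
python3 - <<'E'
from h import *
plan(.466,.072,.105)
E
```

```text
pos [ 0.577  -0.2332 -0.0093] yaw 45.02 tilt [ 1.7e-03 -8.0e-04 -1.0e+00] delta [ 0.1375 -0.294  -0.1147]
```

move_arm(plan=[{"delta_pos": [0, 0, -0.02], "turn": [0, 0, 0], "fingers": 0.8}, {"delta_pos": [0, 0, -0.06], "turn": [0, 0, 0], "fingers": 0.8}, {"delta_pos": [0, 0, -0.12], "turn": [0, 0, 0], "fingers": 0.8}, {"delta_pos": [0.023, -0.049, -0.12], "turn": [0, 0, 0], "fingers": 0.8}, {"delta_pos": [0.046, -0.098, -0.12], "turn": [0, 0, 0], "fingers": 0.8}, {"delta_pos": [0.069, -0.147, -0.12], "turn": [0, 0, 0], "fingers": 0.8}, {"delta_pos": [0.092, -0.196, -0.12], "turn": [0, 0, 0], "fingers": 0.8}, {"delta_pos": [0.115, -0.245, -0.12], "turn": [0, 0, 0], "fingers": 0.8}, {"delta_pos": [0.137, -0.294, -0.12], "turn": [0, 0, 0], "fingers": 0.8}, {"delta_pos": [0.137, -0.294, -0.12], "turn": [0, 0, 0], "fingers": 0.8}, {"delta_pos": [0.137, -0.294, -0.12], "turn": [0, 0, 0], "fingers": 0.8}, {"delta_pos": [0.137, -0.294, -0.12], "turn": [0, 0, 0], "fingers": 0.8}])

```text
clock: 13.68
position: [0.4656, 0.0706, 0.1098]
ee_rot: [0.924, 0.382, 0.0, 0.0]
ft_force: [0.6, -0.1, -0.5]
grip_width: 0.307
grasp_force: 34.7
```

```bash
python3 - <<'E'
from h import *
plan(.466,.072,-.0083)
E
```

```text
pos [0.4656 0.0706 0.1098] yaw 44.91 tilt [ 5.e-04 -3.e-04 -1.e+00] delta [ 0.0013 -0.0008  0.1181]
```

move_arm(plan=[{"delta_pos": [0.001, -0.001, 0.05], "turn": [0, 0, 0], "fingers": 0.8}, {"delta_pos": [0.001, -0.001, 0.09], "turn": [0, 0, 0], "fingers": 0.8}, {"delta_pos": [0.001, -0.001, 0.108], "turn": [0, 0, 0], "fingers": 0.8}, {"delta_pos": [0.001, -0.001, 0.115], "turn": [0, 0, 0], "fingers": 0.8}, {"delta_pos": [0.001, -0.001, 0.117], "turn": [0, 0, 0], "fingers": 0.8}, {"delta_pos": [0.001, -0.001, 0.117], "turn": [0, 0, 0], "fingers": 0.8}, {"delta_pos": [0.001, -0.001, 0.117], "turn": [0, 0, 0], "fingers": 0.8}])

```text
clock: 14.55
position: [0.4658, 0.0732, -0.0068]
ee_rot: [0.924, 0.383, 0.001, 0.0]
ft_force: [-0.7, 0.3, -1.5]
grip_width: 0.303
grasp_force: 34.7
```

move_arm(plan=[{"delta_pos": [0, 0, 0.0015], "turn": [0, 0, 0], "fingers": 0.8}, {"delta_pos": [0, 0, 0.0015], "turn": [0, 0, 0], "fingers": 0.8}])

```text
clock: 14.8
position: [0.4656, 0.0732, -0.0084]
ee_rot: [0.924, 0.383, 0.0, 0.0]
ft_force: [-3.3, -0.6, 8.5]
grip_width: 0.304
grasp_force: 35.4
```

Contact felt. Releasing and lifting.

move_arm(plan=[{"delta_pos": [0, 0, -0.0005], "turn": [0, 0, 0], "fingers": 0.7}, {"delta_pos": [0, 0, -0.0005], "turn": [0, 0, 0], "fingers": 0.62}, {"delta_pos": [0, 0, -0.0005], "turn": [0, 0, 0], "fingers": 0.56}, {"delta_pos": [0, 0, -0.0005], "turn": [0, 0, 0], "fingers": 0.56}, {"delta_pos": [0, 0, -0.03], "turn": [0, 0, 0], "fingers": 0.56}, {"delta_pos": [0, 0, -0.07], "turn": [0, 0, 0], "fingers": 0.56}, {"delta_pos": [0, 0, -0.12], "turn": [0, 0, 0], "fingers": 0.56}, {"delta_pos": [0, 0, -0.12], "turn": [0, 0, 0], "fingers": 0.56}])

```text
clock: 15.8
position: [0.4674, 0.0736, 0.1143]
ee_rot: [0.924, 0.383, 0.003, 0.001]
ft_force: [0.5, -0.3, -0.3]
grip_width: 0.44
grasp_force: 0.0
```

```bash
python3 - <<'E'
from h import *
plan(.4538,-.1225,.08)
E
```

```text
pos [0.4674 0.0736 0.1143] yaw 45.02 tilt [ 6.6e-03 -1.0e-04 -1.0e+00] delta [-0.1485  0.1288  0.0343]
```

move_arm(plan=[{"delta_pos": [-0.037, 0.033, 0], "turn": [0, 0, 0], "fingers": 0.05}, {"delta_pos": [-0.074, 0.065, 0], "turn": [0, 0, 0], "fingers": 0.05}, {"delta_pos": [-0.11, 0.098, 0.01], "turn": [0, 0, 0], "fingers": 0.05}, {"delta_pos": [-0.147, 0.13, 0.03], "turn": [0, 0, 0], "fingers": 0.05}, {"delta_pos": [-0.147, 0.13, 0.03], "turn": [0, 0, 0], "fingers": 0.05}, {"delta_pos": [-0.147, 0.13, 0.03], "turn": [0, 0, 0], "fingers": 0.05}, {"delta_pos": [-0.147, 0.13, 0.03], "turn": [0, 0, 0], "fingers": 0.05}])

```text
clock: 16.68
position: [0.4535, -0.1214, 0.0811]
ee_rot: [0.923, 0.384, 0.0, 0.0]
ft_force: [-0.7, 0.2, 1.3]
grip_width: 0.952
grasp_force: 0.0
```

```bash
python3 - <<'E'
from h import *
plan(.4538,-.1225,-.003)
c=camera("scene"); 
a=cv2.resize(c["color"][130:340,200:440,::-1],None,fx=2.7,fy=2.7,interpolation=cv2.INTER_CUBIC)
cv2.imwrite("pics/s8.png",cv2.convertScaleAbs(a,alpha=1.5,beta=10))
E
```

```text
pos [ 0.4535 -0.1214  0.0811] yaw 45.14 tilt [ 4.e-04  1.e-04 -1.e+00] delta [-0.0006  0.001   0.0841]
```

View pics/s8.png

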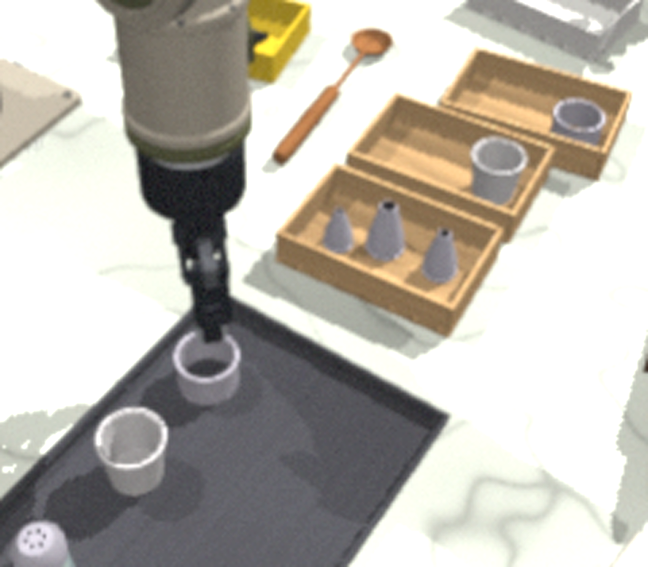

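Three nozzles now stand upright in the nozzle bin, at crop (340,230), (385,230) and (440,255). The jaws are over the cutter at (207,368).

move_arm(plan=[{"delta_pos": [-0.0005, 0.001, 0.03], "turn": [0, 0, 0], "fingers": 0.05}, {"delta_pos": [-0.0005, 0.001, 0.06], "turn": [0, 0, 0], "fingers": 0.05}, {"delta_pos": [-0.0005, 0.001, 0.078], "turn": [0, 0, 0], "fingers": 0.05}, {"delta_pos": [-0.0005, 0.001, 0.084], "turn": [0, 0, 0], "fingers": 0.05}, {"delta_pos": [-0.0005, 0.001, 0.084], "turn": [0, 0, 0], "fingers": 0.2}, {"delta_pos": [-0.0005, 0.001, 0.084], "turn": [0, 0, 0], "fingers": 0.35}, {"delta_pos": [-0.0005, 0.001, 0.084], "turn": [0, 0, 0], "fingers": 0.5}, {"delta_pos": [-0.0005, 0.001, 0.084], "turn": [0, 0, 0], "fingers": 0.5}, {"delta_pos": [-0.0005, 0.001, 0.084], "turn": [0, 0, 0], "fingers": 0.5}])

```text
clock: 17.85
position: [0.4542, -0.1238, -0.0019]
ee_rot: [0.924, 0.383, 0.001, 0.001]
ft_force: [-3.3, 0.5, 7.5]
grip_width: 0.598
grasp_force: 35.1
```

```bash
python3 - <<'E'
from h import *
plan(.520,.339,.11)
E
```

```text
pos [ 0.4542 -0.1238 -0.0019] yaw 45.03 tilt [ 1.5e-03 -8.0e-04 -1.0e+00] delta [ 0.374  -0.2803 -0.1121]
```

move_arm(plan=[{"delta_pos": [0, 0, -0.02], "turn": [0, 0, 0], "fingers": 0.5}, {"delta_pos": [0, 0, -0.06], "turn": [0, 0, 0], "fingers": 0.5}, {"delta_pos": [0, 0, -0.115], "turn": [0, 0, 0], "fingers": 0.5}, {"delta_pos": [0.042, -0.031, -0.115], "turn": [0, 0, 0], "fingers": 0.5}, {"delta_pos": [0.083, -0.063, -0.115], "turn": [0, 0, 0], "fingers": 0.5}, {"delta_pos": [0.125, -0.094, -0.115], "turn": [0, 0, 0], "fingers": 0.5}, {"delta_pos": [0.167, -0.125, -0.115], "turn": [0, 0, 0], "fingers": 0.5}, {"delta_pos": [0.208, -0.157, -0.115], "turn": [0, 0, 0], "fingers": 0.5}, {"delta_pos": [0.25, -0.188, -0.115], "turn": [0, 0, 0], "fingers": 0.5}, {"delta_pos": [0.292, -0.219, -0.115], "turn": [0, 0, 0], "fingers": 0.5}, {"delta_pos": [0.333, -0.25, -0.115], "turn": [0, 0, 0], "fingers": 0.5}, {"delta_pos": [0.375, -0.282, -0.115], "turn": [0, 0, 0], "fingers": 0.5}])

```text
clock: 19.35
position: [0.5196, 0.3422, 0.1125]
ee_rot: [0.924, 0.382, 0.0, 0.0]
ft_force: [0.5, 0.2, -0.4]
grip_width: 0.6
grasp_force: 36.7
```

move_arm(plan=[{"delta_pos": [0, 0, 0], "turn": [0, 0, 0], "fingers": 0.5}, {"delta_pos": [0, 0, 0], "turn": [0, 0, 0], "fingers": 0.5}, {"delta_pos": [0, 0, 0], "turn": [0, 0, 0], "fingers": 0.5}])

```text
clock: 19.73
position: [0.5197, 0.3393, 0.1121]
ee_rot: [0.924, 0.382, 0.0, 0.001]
ft_force: [-0.5, -1.1, 0.6]
grip_width: 0.595
grasp_force: 36.7
```

```bash
python3 - <<'E'
from h import *
plan(.520,.341,-.001); o=get_obs(); print(o["grip_width"]*85, o["joint_pos"].round(2))
c=camera("scene"); 
a=cv2.resize(c["color"][60:270,300:500,::-1],None,fx=2.8,fy=2.8,interpolation=cv2.INTER_CUBIC)
cv2.imwrite("pics/s9.png",cv2.convertScaleAbs(a,alpha=1.5,beta=10))
E
```

```text
pos [0.5197 0.3393 0.1121] yaw 44.91 tilt [ 7.e-04 -9.e-04 -1.e+00] delta [ 0.0014 -0.0011  0.1131]
50.588943649718104 [-0.12  0.49 -0.7   1.57  0.33  1.21 -1.67]
```

View pics/s9.png

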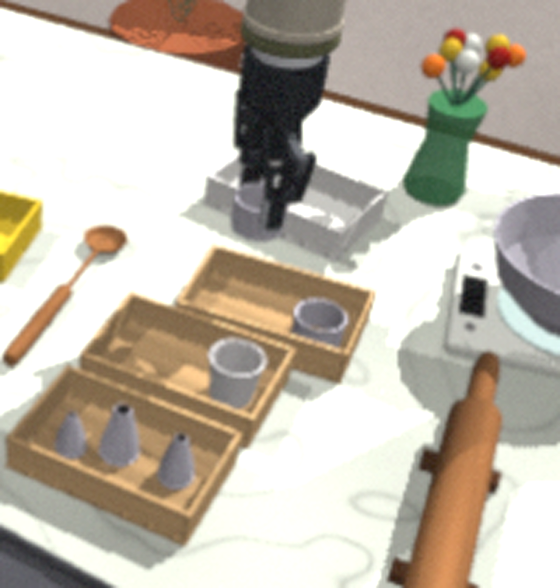

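The cutter hangs upright at crop (255,212), with its bin free below at (240,290). Lowering it.

move_arm(plan=[{"delta_pos": [0.001, -0.001, 0.05], "turn": [0, 0, 0], "fingers": 0.5}, {"delta_pos": [0.001, -0.001, 0.085], "turn": [0, 0, 0], "fingers": 0.5}, {"delta_pos": [0.001, -0.001, 0.103], "turn": [0, 0, 0], "fingers": 0.5}, {"delta_pos": [0.001, -0.001, 0.109], "turn": [0, 0, 0], "fingers": 0.5}, {"delta_pos": [0.001, -0.001, 0.111], "turn": [0, 0, 0], "fingers": 0.5}, {"delta_pos": [0.001, -0.001, 0.1125], "turn": [0, 0, 0], "fingers": 0.5}, {"delta_pos": [0.001, -0.001, 0.1125], "turn": [0, 0, 0], "fingers": 0.5}])

```text
clock: 20.65
position: [0.5195, 0.3425, 0.0001]
ee_rot: [0.924, 0.383, 0.001, 0.0]
ft_force: [-0.7, -0.5, -1.3]
grip_width: 0.6
grasp_force: 36.7
```

move_arm(plan=[{"delta_pos": [0, 0, 0.001], "turn": [0, 0, 0], "fingers": 0.5}, {"delta_pos": [0, 0, 0.002], "turn": [0, 0, 0], "fingers": 0.5}, {"delta_pos": [0, 0, 0.002], "turn": [0, 0, 0], "fingers": 0.5}])

```text
clock: 21.02
position: [0.5194, 0.3426, -0.0008]
ee_rot: [0.924, 0.383, 0.001, 0.0]
ft_force: [-4.3, -4.4, 15.1]
grip_width: 0.602
grasp_force: 38.0
```

move_arm(plan=[{"delta_pos": [0, 0, -0.001], "turn": [0, 0, 0], "fingers": 0.45}, {"delta_pos": [0, 0, -0.001], "turn": [0, 0, 0], "fingers": 0.35}, {"delta_pos": [0, 0, -0.001], "turn": [0, 0, 0], "fingers": 0.25}, {"delta_pos": [0, 0, -0.001], "turn": [0, 0, 0], "fingers": 0.25}, {"delta_pos": [0, 0, -0.001], "turn": [0, 0, 0], "fingers": 0.25}, {"delta_pos": [0, 0, -0.03], "turn": [0, 0, 0], "fingers": 0.25}, {"delta_pos": [0, 0, -0.07], "turn": [0, 0, 0], "fingers": 0.25}, {"delta_pos": [0, 0, -0.12], "turn": [0, 0, 0], "fingers": 0.25}, {"delta_pos": [0, 0, -0.12], "turn": [0, 0, 0], "fingers": 0.25}])

```text
clock: 22.15
position: [0.5208, 0.344, 0.1217]
ee_rot: [0.924, 0.383, 0.003, -0.001]
ft_force: [-0.9, 0.0, -0.8]
grip_width: 0.749
grasp_force: 0.0
```

```bash
python3 - <<'E'
from h import *
plan(.4582,-.2255,.11)
E
```

```text
pos [0.5208 0.344  0.1217] yaw 45.03 tilt [ 0.0059  0.0036 -1.    ] delta [-0.4472  0.3583  0.0093]
```

move_arm(plan=[{"delta_pos": [-0.045, 0.036, 0], "turn": [0, 0, 0], "fingers": 0.05}, {"delta_pos": [-0.089, 0.072, 0], "turn": [0, 0, 0], "fingers": 0.05}, {"delta_pos": [-0.133, 0.107, 0], "turn": [0, 0, 0], "fingers": 0.05}, {"delta_pos": [-0.178, 0.143, 0], "turn": [0, 0, 0], "fingers": 0.05}, {"delta_pos": [-0.222, 0.179, 0], "turn": [0, 0, 0], "fingers": 0.05}, {"delta_pos": [-0.267, 0.215, 0], "turn": [0, 0, 0], "fingers": 0.05}, {"delta_pos": [-0.311, 0.25, 0], "turn": [0, 0, 0], "fingers": 0.05}, {"delta_pos": [-0.355, 0.286, 0], "turn": [0, 0, 0], "fingers": 0.05}, {"delta_pos": [-0.4, 0.322, 0], "turn": [0, 0, 0], "fingers": 0.05}, {"delta_pos": [-0.4445, 0.3575, 0], "turn": [0, 0, 0], "fingers": 0.05}, {"delta_pos": [-0.4445, 0.3575, 0], "turn": [0, 0, 0], "fingers": 0.05}, {"delta_pos": [-0.4445, 0.3575, 0], "turn": [0, 0, 0], "fingers": 0.05}])

```text
clock: 23.65
position: [0.4576, -0.2241, 0.1168]
ee_rot: [0.924, 0.383, -0.0, -0.0]
ft_force: [0.0, 1.0, 0.5]
grip_width: 0.951
grasp_force: 0.0
```

```bash
python3 - <<'E'
from h import *
plan(.4582,-.2255,.01)
c=camera("scene"); 
a=cv2.resize(c["color"][100:350,180:470,::-1],None,fx=2.3,fy=2.3,interpolation=cv2.INTER_CUBIC)
cv2.imwrite("pics/s10.png",cv2.convertScaleAbs(a,alpha=1.5,beta=10))
E
```

```text
pos [ 0.4576 -0.2241  0.1168] yaw 45.03 tilt [-6.e-04  8.e-04 -1.e+00] delta [-0.0006  0.0015  0.1068]
```

View pics/s10.png

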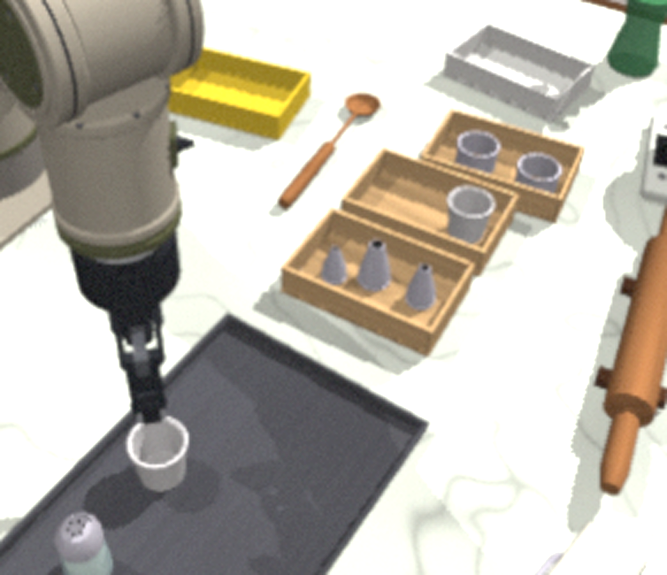

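The cutter stands in its bin at crop (478,150) next to the stored one (538,172), and the nozzles are standing. The jaws are over the mould at (158,450).

move_arm(plan=[{"delta_pos": [-0.0005, 0.0015, 0.04], "turn": [0, 0, 0], "fingers": 0.05}, {"delta_pos": [-0.0005, 0.0015, 0.08], "turn": [0, 0, 0], "fingers": 0.05}, {"delta_pos": [-0.0005, 0.0015, 0.1], "turn": [0, 0, 0], "fingers": 0.05}, {"delta_pos": [-0.0005, 0.0015, 0.107], "turn": [0, 0, 0], "fingers": 0.05}, {"delta_pos": [-0.0005, 0.0015, 0.107], "turn": [0, 0, 0], "fingers": 0.2}, {"delta_pos": [-0.0005, 0.0015, 0.107], "turn": [0, 0, 0], "fingers": 0.35}, {"delta_pos": [-0.0005, 0.0015, 0.107], "turn": [0, 0, 0], "fingers": 0.5}, {"delta_pos": [-0.0005, 0.0015, 0.107], "turn": [0, 0, 0], "fingers": 0.5}, {"delta_pos": [-0.0005, 0.0015, 0.107], "turn": [0, 0, 0], "fingers": 0.5}])

```text
clock: 24.82
position: [0.4593, -0.2263, 0.0119]
ee_rot: [0.924, 0.383, 0.001, 0.001]
ft_force: [-3.2, 1.3, 7.6]
grip_width: 0.576
grasp_force: 35.1
```

```bash
python3 - <<'E'
from h import *
plan(.478,.215,.13)
E
```

```text
pos [ 0.4593 -0.2263  0.0119] yaw 45.04 tilt [ 1.7e-03 -9.0e-04 -1.0e+00] delta [ 0.3255 -0.2984 -0.1185]
```

move_arm(plan=[{"delta_pos": [0, 0, -0.02], "turn": [0, 0, 0], "fingers": 0.5}, {"delta_pos": [0, 0, -0.06], "turn": [0, 0, 0], "fingers": 0.5}, {"delta_pos": [0, 0, -0.115], "turn": [0, 0, 0], "fingers": 0.5}, {"delta_pos": [0.041, -0.037, -0.12], "turn": [0, 0, 0], "fingers": 0.5}, {"delta_pos": [0.082, -0.075, -0.12], "turn": [0, 0, 0], "fingers": 0.5}, {"delta_pos": [0.122, -0.112, -0.12], "turn": [0, 0, 0], "fingers": 0.5}, {"delta_pos": [0.163, -0.15, -0.12], "turn": [0, 0, 0], "fingers": 0.5}, {"delta_pos": [0.204, -0.187, -0.12], "turn": [0, 0, 0], "fingers": 0.5}, {"delta_pos": [0.245, -0.225, -0.12], "turn": [0, 0, 0], "fingers": 0.5}, {"delta_pos": [0.286, -0.262, -0.12], "turn": [0, 0, 0], "fingers": 0.5}, {"delta_pos": [0.326, -0.3, -0.12], "turn": [0, 0, 0], "fingers": 0.5}, {"delta_pos": [0.326, -0.3, -0.12], "turn": [0, 0, 0], "fingers": 0.5}])

```text
clock: 26.32
position: [0.4755, 0.2215, 0.1312]
ee_rot: [0.922, 0.386, 0.001, -0.001]
ft_force: [-0.1, -0.8, -0.8]
grip_width: 0.583
grasp_force: 36.6
```

move_arm(plan=[{"delta_pos": [0, 0, 0], "turn": [0, 0, 0], "fingers": 0.5}, {"delta_pos": [0, 0, 0], "turn": [0, 0, 0], "fingers": 0.5}])

```text
clock: 26.58
position: [0.4771, 0.2149, 0.1305]
ee_rot: [0.924, 0.382, 0.0, 0.001]
ft_force: [-0.7, -0.9, -0.8]
grip_width: 0.578
grasp_force: 36.6
```

```bash
python3 - <<'E'
from h import *
plan(.478,.2165,.0125); print(get_obs()["grip_width"]*85)
c=camera("scene"); 
a=cv2.resize(c["color"][80:270,300:490,::-1],None,fx=3,fy=3,interpolation=cv2.INTER_CUBIC)
cv2.imwrite("pics/s11.png",cv2.convertScaleAbs(a,alpha=1.5,beta=10))
E
```

```text
pos [0.4771 0.2149 0.1305] yaw 44.9 tilt [ 5.e-04 -1.e-03 -1.e+00] delta [ 0.0019 -0.0006  0.118 ]
49.16874864426391
```

View pics/s11.png

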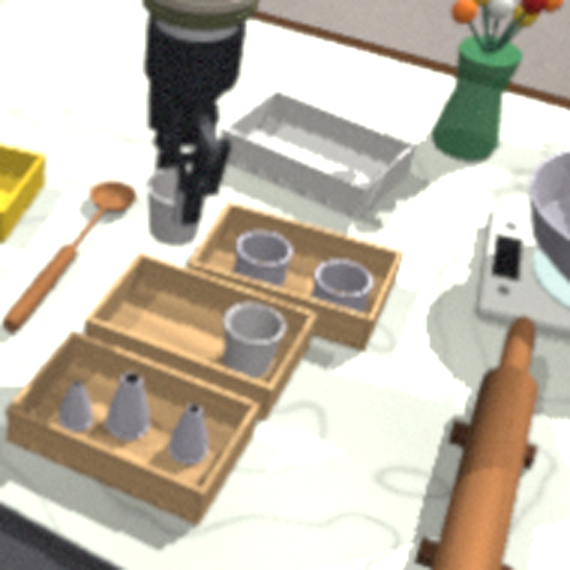

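The mould hangs upright at crop (172,210) and the cutter stands flat at (263,258). Lowering the mould.

move_arm(plan=[{"delta_pos": [0.001, -0.0005, 0.05], "turn": [0, 0, 0], "fingers": 0.5}, {"delta_pos": [0.001, -0.0005, 0.09], "turn": [0, 0, 0], "fingers": 0.5}, {"delta_pos": [0.001, -0.0005, 0.108], "turn": [0, 0, 0], "fingers": 0.5}, {"delta_pos": [0.001, -0.0005, 0.114], "turn": [0, 0, 0], "fingers": 0.5}, {"delta_pos": [0.001, -0.0005, 0.116], "turn": [0, 0, 0], "fingers": 0.5}, {"delta_pos": [0.001, -0.0005, 0.117], "turn": [0, 0, 0], "fingers": 0.5}, {"delta_pos": [0.001, -0.0005, 0.117], "turn": [0, 0, 0], "fingers": 0.5}])

```text
clock: 27.5
position: [0.4775, 0.2176, 0.0141]
ee_rot: [0.924, 0.383, 0.001, 0.0]
ft_force: [0.2, 0.2, -1.2]
grip_width: 0.577
grasp_force: 36.6
```

move_arm(plan=[{"delta_pos": [0, 0, 0.001], "turn": [0, 0, 0], "fingers": 0.5}, {"delta_pos": [0, 0, 0.002], "turn": [0, 0, 0], "fingers": 0.5}, {"delta_pos": [0, 0, 0.002], "turn": [0, 0, 0], "fingers": 0.5}])

```text
clock: 27.88
position: [0.4777, 0.2179, 0.0128]
ee_rot: [0.924, 0.383, 0.001, 0.0]
ft_force: [-4.1, -2.0, 14.9]
grip_width: 0.579
grasp_force: 37.5
```

move_arm(plan=[{"delta_pos": [0, 0, -0.001], "turn": [0, 0, 0], "fingers": 0.45}, {"delta_pos": [0, 0, -0.001], "turn": [0, 0, 0], "fingers": 0.35}, {"delta_pos": [0, 0, -0.001], "turn": [0, 0, 0], "fingers": 0.24}, {"delta_pos": [0, 0, -0.001], "turn": [0, 0, 0], "fingers": 0.24}, {"delta_pos": [0, 0, -0.001], "turn": [0, 0, 0], "fingers": 0.24}, {"delta_pos": [0, 0, -0.03], "turn": [0, 0, 0], "fingers": 0.24}, {"delta_pos": [0, 0, -0.07], "turn": [0, 0, 0], "fingers": 0.24}, {"delta_pos": [0, 0, -0.13], "turn": [0, 0, 0], "fingers": 0.24}, {"delta_pos": [-0.03, 0.04, -0.14], "turn": [0, 0, 0], "fingers": 0.24}, {"delta_pos": [-0.07, 0.08, -0.14], "turn": [0, 0, 0], "fingers": 0.24}, {"delta_pos": [-0.11, 0.12, -0.14], "turn": [0, 0, 0], "fingers": 0.24}, {"delta_pos": [-0.15, 0.16, -0.14], "turn": [0, 0, 0], "fingers": 0.24}])

```text
clock: 29.38
position: [0.484, -0.0036, 0.1516]
ee_rot: [0.924, 0.383, 0.0, 0.0]
ft_force: [1.3, -0.8, 0.7]
grip_width: 0.76
grasp_force: 0.0
```

move_arm(plan=[{"delta_pos": [0, 0, 0], "turn": [0, 0, 0], "fingers": 0.24}, {"delta_pos": [0, 0, 0], "turn": [0, 0, 0], "fingers": 0.24}, {"delta_pos": [0, 0, 0], "turn": [0, 0, 0], "fingers": 0.24}])

```text
clock: 29.75
position: [0.4842, -0.0002, 0.1514]
ee_rot: [0.923, 0.384, 0.0, -0.0]
ft_force: [0.6, -0.5, -0.5]
grip_width: 0.763
grasp_force: 0.0
```

```bash
python3 - <<'E'
from h import *
c=camera("scene"); P=cloud(c)*1000
for k,x,y,h in(("large",506,92,55),("small",466,72,43),("cutter",520,341,34),("mould",478,217,48),("st_noz",562,95,50),("st_cut",601,340,34),("st_mould",561,218,48)):
    q=P[(np.hypot(P[...,0]-x,P[...,1]-y)<30)&(P[...,2]>5+h-8)]
    print(k,len(q),q[:,:2].min(0).round(),q[:,:2].max(0).round(),"ztop",np.percentile(q[:,2],90).round(1),"want",5+h)
a=cv2.resize(c["color"][100:350,180:470,::-1],None,fx=2.4,fy=2.4,interpolation=cv2.INTER_CUBIC)
cv2.imwrite("pics/s12.png",cv2.convertScaleAbs(a,alpha=1.4,beta=10))
E
```

```text
large 46 [495.  81.] [513.  97.] ztop 61.9 want 60
small 21 [460.  65.] [471.  77.] ztop 48.5 want 48
cutter 115 [491. 312.] [544. 368.] ztop 40.7 want 39
mould 134 [450. 187.] [500. 242.] ztop 55.5 want 53
st_noz 30 [556.  85.] [569. 100.] ztop 56.2 want 55
st_cut 124 [575. 311.] [626. 366.] ztop 41.4 want 39
st_mould 142 [533. 191.] [587. 246.] ztop 55.7 want 53
```

View pics/s12.png

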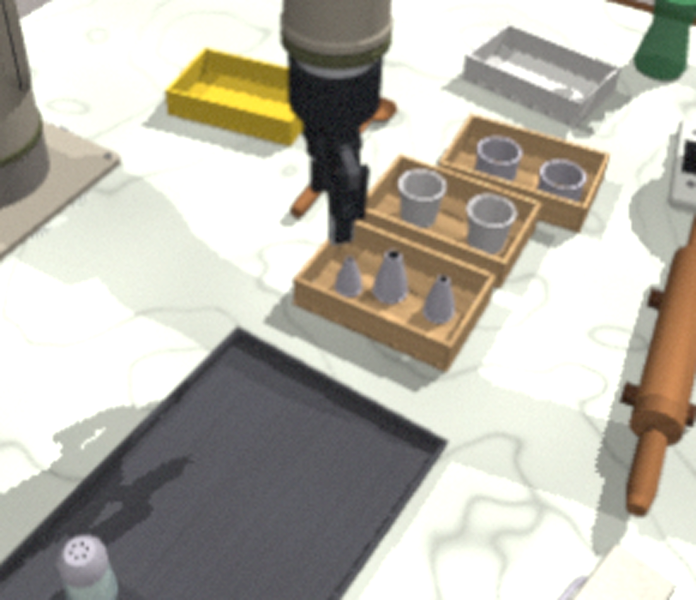

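The picture shows all pieces upright in their bins: nozzles at (350,278), (392,278) and (440,298), moulds at (421,195) and (490,220), cutters at (498,155) and (562,178). The tops match the expected heights, and the arm is clear. Handing in.

```bash
python3 -c "
from workcell import hand_in
print(hand_in())"
```

```text
the job is handed in; nothing more can be done
None
```

The job is handed in: both nozzles, the cutter and the mould stand upright on the floors of their matching bins and the stored pieces are still standing, after about 30 s of the 102 s allowed. The fingertips turned out to be about 19 mm behind the reported TCP, not the stated 11 mm ahead, so I worked from measured heights.

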